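Fit the spacer and rotor on a splined drive spindle

ROBOT

A 6-joint arm with a two-finger parallel gripper is mounted at the origin on a cart in front of the work surface, level with it; the furniture and walls round the work are solid. World frame = base frame: x ahead of the robot, y to its left, z up, the work surface at z = 0. Lengths are in m, angles in rad, forces in N, time in s.
With the tool pointing down it reaches from about 0.35 to 1 m from the base axis. Payload 7.1 kg.
Tool frame: the origin (TCP) lies between the finger pads; the fingertips stand 22 mm ahead of it and the grasp point (between the pads) lies 3 mm ahead of it; z points along the fingers, y is the line along which they close (so a half turn about z gives the same grasp; the last joint's range is limited). The gripper opens to 85 mm and grips with 20 to 120 N. Pads are 22 mm wide; open, the fingers measure 114 mm over their backs; the gripper's body (76 mm by 85 mm) begins 54 mm behind the grasp point. The pads swing forward as they close: fully open they stand 13 mm farther back than shut.
Start: joints at [1.242, 0.423, 1.63, -0, 1.089, -0.019], TCP at [0.191, 0.595, 0.253] pointing down, gripper open.
Joint ranges: [-3, 3], [-0.9, 2.11], [0.09, 2.58], [-1.31, 4.45], [0.11, 2.69], [-2.54, 2.54]. Speed limits (rad/s): [2.39, 2.39, 3.01, 3.14, 3.14, 3.14].

INTERFACE

Orientations are given as a unit quaternion [w, x, y, z].
In Python, from bench import read_state, imaging, sign_off gives the robot as it stands.
- The arm moves only by the shell command python3 -m jog 'ROWS' [FORCE]. ROWS is JSON, a list of rows, each a list of 3 entries, a list of its own where there are three numbers: the opening, from 0 (shut) to 1 (fully open), then the shift along the world's x, y, z in cm, then the turn about the world's z in degrees. In form: [[hand, [tx, ty, tz], roll], ...]. A call has 1 to 12 rows; each row is the pose to reach, as a shift and turn from the pose commanded when the call began; what a row does not reach only later rows make up. A row lasts 1/12 s, in which the tool goes at most 41.7 mm and 7.16 degrees, less where a joint would pass 70% of its speed; a pose out of reach is approached as far as the arm can. A call with a gripper value outside its range is refused whole. The fingers move at their own pace and stop on an object; FORCE is the grip in N (left out, the last holds). Time passes only in rows, so rows that repeat a pose let the fingers close. It gives the time, the measured TCP pose, the force, the opening and the grip force at its end, in the units of the state.
- read_state(): the state, without advancing time (a new reading comes with each control period).
- imaging.snapshot(name): name is "scene" or "side" or "wrist"; returns the picture (400x640x3 uint8, blue, green, red); there is no depth.
- imaging.camera_info(name): a dict with "fx", "fy", "cx", "cy" (pixels), "pose" (4x4, takes a point from camera to world coordinates). Camera axes: x right, y down, z forward; pixel columns grow to the right and rows downward; lengths in m; the calibration is good to about 2 mm. The wrist camera is an equidistant fisheye: a pixel r from the principal point sees the ray r / f radians off the axis. A picture is of the moment at which its call begins: read the wrist's pose just before it. camera_info takes no time and is no camera call; for the wrist camera it gives the pose at the moment of the call.
- sign_off(): hands the job in; it is judged then, once.
The state is a dict: "time": time; "joint_pos": joint angles; "qd": joint speeds; "effort": joint torques, N m; "eef_pos": TCP position; "tool_rot": TCP orientation; "ft_force": force on the tool from outside, world axes, zero at the start; "moment": the same for the moment, N m; "gripper_width": finger opening in m; "finger_force": force on a finger pad.
Only numpy, scipy, OpenCV 4.12 (cv2) and the standard library are available. Lean on these libraries where they do the work, as an engineer would, in place of code of your own. Each camera call takes 0.05 s, during which the arm holds its last target. There are 200 camera calls.

TASK

Fit the loose oblong spacer and then the two-cup rotor onto the splined spindle of the bench drive unit, turning each until its bore lines up with the spindle's long and short teeth so that it slides all the way down without being forced: the spacer fully home on the spindle's round shoulder, the rotor fully home on top of the spacer. Leave both upright and at rest, and leave the wash bottle, the beaker, the lens can and the dropper bottle standing where they are.

Things in the scene. Friction and masses are not known exactly. Their poses are not given: they have to be found in the camera images.
- drive: Drive unit fixed to the bench: white housing 130 x 130 x 38 mm, front panel (-x side) towards the robot within about 20 degrees; origin under its centre, z up, on the bench. From its top rises the vertical steel spindle.
- spindle_seat (a point): Centre of the spindle's round shoulder (flat disc 60 mm across, its top 48 mm above the bench) on which the spacer must rest; turns with the spindle. z up. Above it stands a cross-shaped spline: two opposite long teeth along x (36 mm over both, 10 mm wide), two opposite short teeth along y (24 mm over both, 10 mm wide). Half a turn gives the same shape, a quarter turn does not.
- spindle_tip (a point): Centre of the spindle's flat top end, on its axis, 114 mm above the bench and 66 mm above the shoulder. Axes as spindle_seat.
- spindle (a joint): Angle of the spindle in its housing about the vertical (rad, counter-clockwise from above positive; at 0 the long teeth point front to back). It turns stiffly (friction about 0.06 N m), stays where it is left and may be turned. Range -3.3 to 3.3.
- spacer_mid (a point): Centre of the spacer, 15 mm above its underside: aluminium block 76 mm along x, 48 along y, 30 high, corner radius 10 mm, 0.15 to 0.31 kg, flat on the bench, z up. Grasp it across y (48 mm). Cross-shaped bore right through along z: slot 39 x 13 mm along x, slot 27 x 13 mm along y, 1.5 mm play all round on the spindle when its x is along the long teeth, either way round.
- rotor_hub (a point): Centre of the rotor's hub, 28 mm above its underside: aluminium, 0.21 to 0.42 kg, z up. Hub 50 mm along x, 44 along y, 56 high, with the spacer's bore right through (39 mm slot along x). To +x and -x an arm 14 mm high carries a cup 38 mm across, 34 high, 57 mm off the axis; 152 mm long in all. Grasp the hub across y (44 mm), above the arms. Home, its underside is 30 mm above the shoulder.
- wash_bottle: White plastic wash bottle standing upright with a red cap and a bent spout, 178 mm high; body 62 mm across, its centre 16 mm to the +y of the origin, which lies on the underside. Leave it alone.
- beaker_100: Clear glass beaker standing upright, 55 mm across and 68 mm high; origin at the centre of its underside. Leave it alone.
- objective_can: Grey lens can with a black screw cap, standing upright, 36 mm across and 57 mm high; origin at the centre of its underside. Leave it alone.
- dropper_bottle: Amber dropper bottle with a black dropper, standing upright in front of the drive unit, its axis 105 to 115 mm from the spindle's; 34 mm across and 102 mm high; origin at the centre of its underside. Leave it alone.
There are look-alikes about, which are no part of the job. Leave any yellow look-alike of the part that bears rotor_hub alone.

How it is judged:
On the way, in this order (a step that is already met when the one before it is completed fails the run):
1. the spacer is fully home on the spindle's shoulder, with the rotor not yet on the spindle (horizontal distance between spacer_mid and spindle_seat below 0.005 m and z of spacer_mid in the frame of spindle_seat between 0.0115 and 0.0185 m and angle between spacer_mid's own z axis and vertical below 0.08 rad and angle between the x axis of spacer_mid and the x axis of spindle_seat, either way round below 0.2 rad and horizontal distance between rotor_hub and spindle_seat above 0.03 m), for 0.2 s.
2. the rotor is fully home on top of the spacer (horizontal distance between rotor_hub and spindle_seat below 0.005 m and z of rotor_hub in the frame of spindle_seat between 0.0545 and 0.0615 m and angle between rotor_hub's own z axis and vertical below 0.08 rad and angle between the x axis of rotor_hub and the x axis of spindle_seat, either way round below 0.2 rad), for 0.2 s.
At the end, for the whole second after the job is handed in: Spacer on the shoulder and rotor on the spacer, each within 3.5 mm of its fully-home height, within 5 mm of the spindle axis, within 0.08 rad of upright and with its long axis within 0.2 rad of the long teeth; both at rest (under 20 mm/s) (all of step 2 and horizontal distance between spacer_mid and spindle_seat below 0.005 m and z of spacer_mid in the frame of spindle_seat between 0.0115 and 0.0185 m and angle between spacer_mid's own z axis and vertical below 0.08 rad and angle between the x axis of spacer_mid and the x axis of spindle_seat, either way round below 0.2 rad and linear speed of each of spacer, rotor below 0.02 m/s); the robot touches nothing.
It fails at once if wash bottle moved more than 30 mm or tipped more than 0.35 rad (distance of wash_bottle from where it was at the start of the episode above 0.03 m or angle between wash_bottle's own z axis and vertical above 0.35 rad).
It fails at once if beaker moved more than 30 mm or tipped more than 0.35 rad (distance of beaker_100 from where it was at the start of the episode above 0.03 m or angle between beaker_100's own z axis and vertical above 0.35 rad).
It fails at once if lens can moved more than 30 mm or tipped more than 0.35 rad (distance of objective_can from where it was at the start of the episode above 0.03 m or angle between objective_can's own z axis and vertical above 0.35 rad).
It fails at once if dropper bottle moved more than 30 mm or tipped more than 0.35 rad (distance of dropper_bottle from where it was at the start of the episode above 0.03 m or angle between dropper_bottle's own z axis and vertical above 0.35 rad).
It fails at once if the spacer or the rotor is forced against the spindle with more than 80 N (contact force between any of spacer, rotor and spindle above 80 N).
It also fails if it takes over 72 s, if anything falls off the work surface, if the arm or the gripper's body presses on something with over 40 N, if the wrist force passes 120 N, or if a joint passes its speed limit or range.

## Working session

There is one attempt and no reset: what is moved stays moved. The work goes in short steps, Python scripts to look and compute and a shell command to move; the robot and the scene stay as the last step left them, time stands still between calls to the robot, and variables do not carry over. Pictures are saved under pics/ and viewed, at most 10 in all, crops included, and the job is handed in when it is done.

```bash
mkdir -p pics
cat > h.py <<'E'
import numpy as np, cv2
from bench import read_state, imaging, sign_off
def ray(info,u,v,fish=False):
    x=(u-info['cx'])/info['fx'];y=(v-info['cy'])/info['fy']
    if fish:
        r=np.hypot(x,y);s=np.sin(r)/r if r>1e-9 else 1
        d=np.array([x*s,y*s,np.cos(r)])
    else: d=np.array([x,y,1.])
    P=np.array(info['pose']);d=P[:3,:3]@d
    return P[:3,3],d/np.linalg.norm(d)
def onz(info,u,v,z,fish=False):
    o,d=ray(info,u,v,fish);return (o+d*(z-o[2])/d[2])
def proj(info,p,fish=False):
    P=np.array(info['pose']);c=P[:3,:3].T@(np.array(p)-P[:3,3])
    if fish:
        t=np.arctan2(np.hypot(c[0],c[1]),c[2]);n=np.hypot(c[0],c[1])+1e-12
        return info['cx']+info['fx']*t*c[0]/n,info['cy']+info['fy']*t*c[1]/n
    return info['cx']+info['fx']*c[0]/c[2],info['cy']+info['fy']*c[1]/c[2]
E
python3 - <<'E'
from h import *
np.set_printoptions(precision=3,suppress=True)
for n in ('scene','side','wrist'):
    i=imaging.camera_info(n);im=imaging.snapshot(n);cv2.imwrite(f'pics/{n}0.png',im)
    print(n,i)
E
```

```text
scene {'fx': 454.29727209315297, 'fy': 454.29727209315297, 'cx': 305.2793650181412, 'cy': 205.8700520409285, 'pose': array([[ 0.843, -0.31 ,  0.44 , -0.042],
       [-0.538, -0.465,  0.703, -0.957],
       [-0.014, -0.829, -0.559,  0.749],
       [ 0.   ,  0.   ,  0.   ,  1.   ]])}
side {'fx': 409.4812490626476, 'fy': 409.4812490626476, 'cx': 322.17302617501036, 'cy': 202.92156817389844, 'pose': array([[ 0.998,  0.046, -0.047,  0.527],
       [ 0.063, -0.447,  0.893, -0.993],
       [ 0.02 , -0.894, -0.448,  0.547],
       [ 0.   ,  0.   ,  0.   ,  1.   ]])}
wrist {'fx': 309.70691628693146, 'fy': 309.70691628693146, 'cx': 313.7917097645508, 'cy': 200.23140410035842, 'pose': array([[ 0.305,  0.912,  0.273,  0.121],
       [ 0.952, -0.292, -0.089,  0.618],
       [-0.001,  0.287, -0.958,  0.375],
       [ 0.   ,  0.   ,  0.   ,  1.   ]])}
```

View pics/scene0.png

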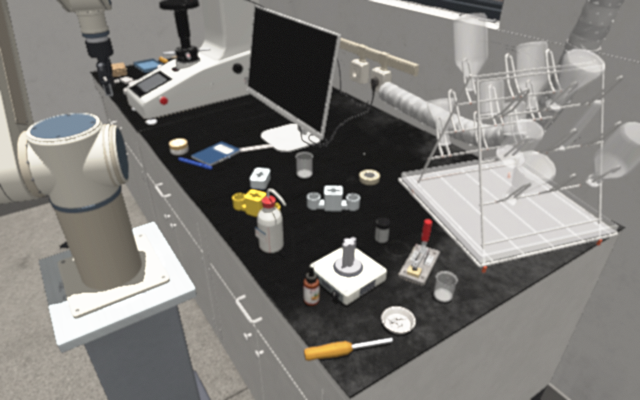

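View pics/side0.png

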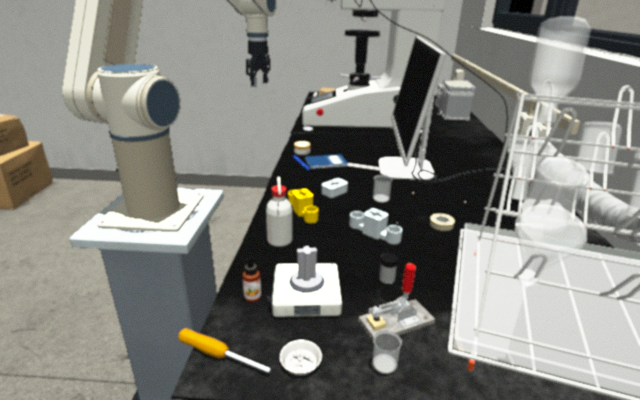

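Seen: spacer (grey block with a bore) at scene (260,178), side (335,187). The grey rotor is at scene (333,198), side (376,222), and its yellow look-alike at scene (255,203), to be left alone. The spindle tip is at scene (349,240), side (307,250), with the dropper bottle in front at scene (311,288). The wash bottle is at scene (269,225), the lens can at (382,231), and beakers at (305,165) and (445,287).

Run:
```python
from h import *
np.set_printoptions(precision=3,suppress=True)
I={n:imaging.camera_info(n) for n in('scene','side')}
pts={'tip':((349,240),(307,250),.114),'should':((348,268),(307,283),.048),'spacertop':((260,175),(335,184),.03),'rotortop':((334,190),(376,215),.056),
'dropbase':((311,300),(252,297),0),'wash base':((270,247),(279,241),0),'washcap':((269,203),(279,190),.15),'beakA':((305,175),(382,198),0),'can':((382,240),(388,280),0),'yellow':((256,195),(301,195),.056)}
for k,(a,b,z) in pts.items():
    o1,d1=ray(I['scene'],*a);o2,d2=ray(I['side'],*b)
    A=np.stack([d1,-d2],1);t=np.linalg.lstsq(A,o2-o1,rcond=None)[0]
    p,q=o1+d1*t[0],o2+d2*t[1]
    print(k,(p+q)/2,'gap',np.linalg.norm(p-q).round(3),onz(I['scene'],*a,z)[:2],onz(I['side'],*b,z)[:2])
a=cv2.imread('pics/scene0.png')[150:230,220:380];b=cv2.imread('pics/side0.png')[165:255,280:420]
c=cv2.imread('pics/scene0.png')[220:310,290:400]
r=lambda x:cv2.resize(x,(400,300),interpolation=cv2.INTER_CUBIC)
cv2.imwrite('pics/c1.png',np.vstack([np.hstack([r(a),r(b)]),np.hstack([r(c),r(cv2.imread('pics/wrist0.png'))])]))
s=read_state();print(s['eef_pos'],s['tool_rot'],s['joint_pos'],s['time'])
```

```text
tip [ 0.465 -0.33   0.113] gap 0.004 [ 0.466 -0.328] [ 0.465 -0.334]
should [ 0.465 -0.331  0.033] gap 0.0 [ 0.455 -0.344] [ 0.467 -0.35 ]
spacertop [0.504 0.183 0.024] gap 0.001 [0.499 0.174] [0.504 0.171]
rotortop [ 0.617 -0.062  0.054] gap 0.003 [ 0.617 -0.062] [ 0.616 -0.07 ]
dropbase [ 0.354 -0.343 -0.   ] gap 0.001 [ 0.354 -0.342] [ 0.354 -0.344]
wash base [ 0.373 -0.116 -0.008] gap 0.001 [ 0.368 -0.125] [ 0.375 -0.127]
washcap [ 0.377 -0.121  0.135] gap 0.005 [ 0.365 -0.145] [ 0.382 -0.147]
beakA [ 0.649  0.145 -0.001] gap 0.006 [0.645 0.138] [0.65  0.149]
can [ 0.636 -0.257 -0.006] gap 0.002 [ 0.63  -0.264] [ 0.636 -0.263]
yellow [0.414 0.033 0.056] gap 0.006 [0.417 0.039] [0.414 0.028]
[0.19  0.595 0.253] [-0.     0.154  0.988 -0.001] [ 1.242  0.424  1.631  0.     1.089 -0.019] 0.15
```

View pics/c1.png

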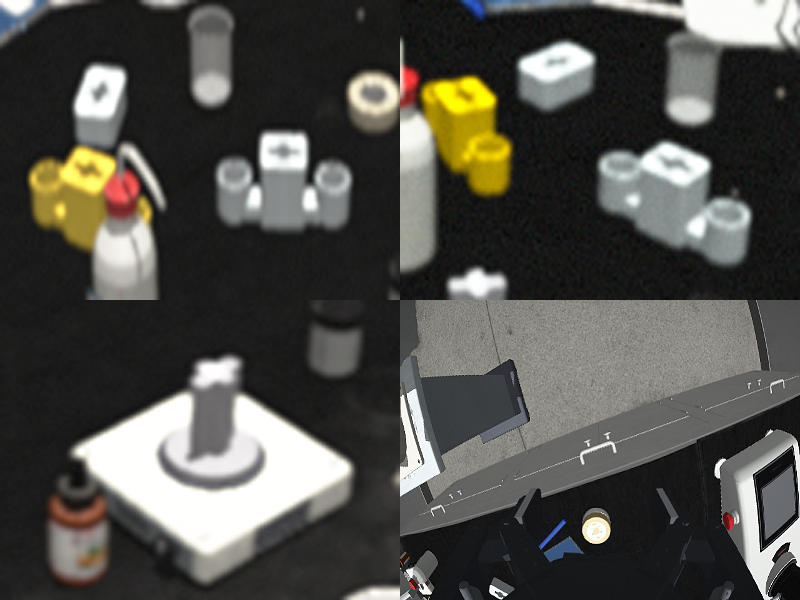

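The crop confirms the choice: grey oblong block with a cross bore is the spacer, and the grey two-cup part is the rotor, while the yellow one is the look-alike. Now above the spacer.

```bash
python3 -m jog '[[1,[31,-41,0],0],[1,[31,-41,0],0],[1,[31,-41,0],0],[1,[31,-41,0],0],[1,[31,-41,0],0],[1,[31,-41,0],0],[1,[31,-41,0],0],[1,[31,-41,0],0],[1,[31,-41,0],0],[1,[31,-41,0],0],[1,[31,-41,0],0],[1,[31,-41,0],0]]'
python3 -m jog '[[1,[0,0,0],0],[1,[0,0,0],0]]'
python3 - <<'E'
from h import *
i=imaging.camera_info('wrist');im=imaging.snapshot('wrist');cv2.imwrite('pics/w1.png',im)
import pickle;pickle.dump(i,open('w1.pkl','wb'))
print(proj(i,(.504,.178,.03),True),proj(i,(.617,-.062,.056),True),i['pose'])
E
```

```text
time: 1.15
eef_pos: [0.4928, 0.1945, 0.2533]
tool_rot: [-0.0, 0.154, 0.988, 0.0]
ft_force: [1.3, 1.4, -0.3]
gripper_width: 0.0855
finger_force: 0.0
time: 1.32
eef_pos: [0.493, 0.1945, 0.2531]
tool_rot: [-0.0, 0.156, 0.988, -0.0]
ft_force: [-0.0, 0.6, -0.0]
gripper_width: 0.0855
finger_force: 0.0
(np.float64(302.5257956652107), np.float64(187.57135830886406)) (np.float64(168.1241568550469), np.float64(318.18463169377577)) [[ 3.09562687e-01  9.10897668e-01  2.72830315e-01  4.24095960e-01]
 [ 9.50879023e-01 -2.96497045e-01 -8.89864378e-02  2.17715133e-01]
 [-1.64156287e-04  2.86975504e-01 -9.57937907e-01  3.75455901e-01]
 [ 0.00000000e+00  0.00000000e+00  0.00000000e+00  1.00000000e+00]]
```

View pics/w1.png

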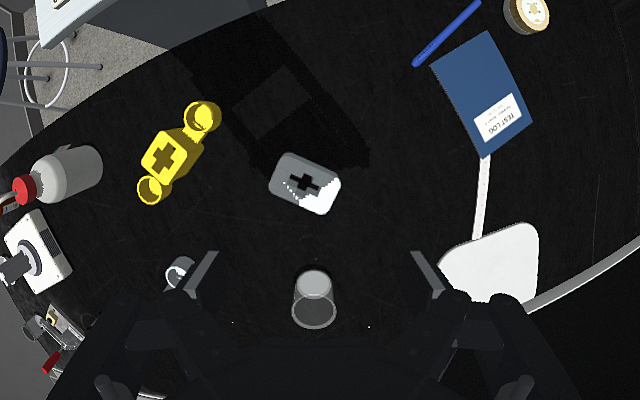

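The spacer is at wrist pixel (305,183) with its dark cross bore, long axis running lower-right. The yellow look-alike is at (170,155), the beaker at (314,295).

```bash
cat >> h.py <<'E'
def rect(info,mask,z,fish=True):
    """largest contour cast to plane z -> (center, long size, short size, long-axis angle deg)"""
    cs=cv2.findContours(mask.astype(np.uint8),cv2.RETR_EXTERNAL,cv2.CHAIN_APPROX_NONE)[0]
    c=max(cs,key=cv2.contourArea)[:,0]
    p=np.array([onz(info,u,v,z,fish)[:2] for u,v in c],np.float32)
    (x,y),(w,h),_=r=cv2.minAreaRect(p*1000)
    b=cv2.boxPoints(r);e=[b[1]-b[0],b[2]-b[1]];l=max(e,key=np.linalg.norm)
    return np.array([x,y])/1000,max(w,h),min(w,h),np.degrees(np.arctan2(l[1],l[0]))%180
def box(m,x0,x1,y0,y1):
    k=np.zeros(m.shape,bool);k[y0:y1,x0:x1]=m[y0:y1,x0:x1];return k
E
python3 - <<'E'
from h import *
import pickle
i=pickle.load(open('w1.pkl','rb'));im=cv2.imread('pics/w1.png');g=cv2.cvtColor(im,cv2.COLOR_BGR2GRAY)
print('outline',rect(i,box(g>75,262,348,145,222),.03))
for t in(50,70):print('bore',t,rect(i,box(g<t,284,322,168,202),.03))
s=read_state();q=s['tool_rot'];print('finger ang',np.degrees(np.arctan2(q[2]**2-q[1]**2,2*q[1]*q[2])))
E
```

```text
outline (array([0.50074741, 0.18175955]), 77.79594421386719, 53.827518463134766, np.float32(47.152935))
bore 50 (array([0.49833981, 0.18172011]), 32.089866638183594, 18.861392974853516, np.float32(71.805954))
bore 70 (array([0.49834207, 0.18172333]), 32.09740447998047, 18.863725662231445, np.float32(71.80607))
finger ang 72.1154413250918
```

Run:
```python
from h import *
import pickle
i=pickle.load(open('w1.pkl','rb'));im=cv2.imread('pics/w1.png');g=cv2.cvtColor(im,cv2.COLOR_BGR2GRAY)
ys,xs=np.nonzero(box(g<50,284,322,168,202))
p=np.array([onz(i,u,v,.03,True)[:2] for u,v in zip(xs,ys)])
w,V=np.linalg.eigh(np.cov(p.T));print(p.mean(0),np.sqrt(w),np.degrees(np.arctan2(V[1,1],V[0,1]))%180)
h=cv2.convexHull(p.astype(np.float32))[:,0];print((h.min(0)+h.max(0))/2)
for z in (.03,): # extremes along long/short axes
  for a in (44,47,50):
    d=np.array([np.cos(np.radians(a)),np.sin(np.radians(a))]);n=np.array([-d[1],d[0]])
    print(a,np.ptp(p@d),np.ptp(p@n),(p@d).max()/2+(p@d).min()/2,(p@n).max()/2+(p@n).min()/2, 'ctr',d*((p@d).max()+(p@d).min())/2+n*((p@n).max()+(p@n).min())/2)
```

```text
[0.49859004 0.1808566 ] [0.00625741 0.00824078] 72.37571151877877
[0.4994015 0.1738655]
44 0.034525277864387305 0.04060414487992764 0.48445630510793697 -0.226280556107436 ctr [0.50567638 0.17375902]
47 0.034512778999642835 0.04006813260461317 0.4725163903360857 -0.2510426698339123 ctr [0.50585639 0.17436592]
50 0.034555925870014825 0.03949132160021973 0.4593112925259796 -0.27508218043349164 ctr [0.50596478 0.17503345]
```

```bash
python3 -m jog '[[1,[1,-1.5,-6],-115],[1,[1,-1.5,-6],-115],[1,[1,-1.5,-6],-115],[1,[1,-1.5,-6],-115],[1,[1,-1.5,-6],-115],[1,[1,-1.5,-6],-115],[1,[1,-1.5,-6],-115],[1,[1,-1.5,-6],-115],[1,[1,-1.5,-6],-115],[1,[1,-1.5,-6],-115],[1,[1,-1.5,-6],-115],[1,[1,-1.5,-6],-115]]'
python3 -m jog '[[1,[0,0,0],-29],[1,[0,0,0],-29],[1,[0,0,0],-29],[1,[0,0,0],-29],[1,[0,0,0],-29],[1,[0,0,0],-29]]'
cat > look.py <<'E'
from h import *
import pickle,sys
n=sys.argv[1]
i=imaging.camera_info('wrist');im=imaging.snapshot('wrist');cv2.imwrite(f'pics/{n}.png',im);pickle.dump(i,open(n+'.pkl','wb'))
s=read_state();q=s['tool_rot'];print('finger ang',np.degrees(np.arctan2(q[2]**2-q[1]**2,2*q[1]*q[2])),s['eef_pos'],s['joint_pos'],s['time'])
E
python3 look.py w2
python3 - <<'E'
from h import *
import pickle
i=pickle.load(open('w2.pkl','rb'));im=cv2.imread('pics/w2.png');print(proj(i,(.503,.18,.03),True))
cv2.imwrite('pics/w2v.png',im)
E
```

```text
time: 2.37
eef_pos: [0.5009, 0.1831, 0.1932]
tool_rot: [-0.0, 0.787, 0.616, -0.0]
ft_force: [1.0, 0.2, 0.6]
gripper_width: 0.0854
finger_force: 0.0
time: 2.87
eef_pos: [0.5013, 0.1826, 0.1933]
tool_rot: [-0.0, 0.915, 0.404, -0.0]
ft_force: [0.0, -0.7, 0.5]
gripper_width: 0.0852
finger_force: 0.0
finger ang -42.37335561667295 [0.50140831 0.18241187 0.19327049] [3.26563813e-01 3.72028760e-01 1.87738349e+00 1.12801982e-04
 8.92481515e-01 1.06604759e+00] 2.9167
(np.float64(317.08374725143506), np.float64(189.2088586248172))
```

View pics/w2.png

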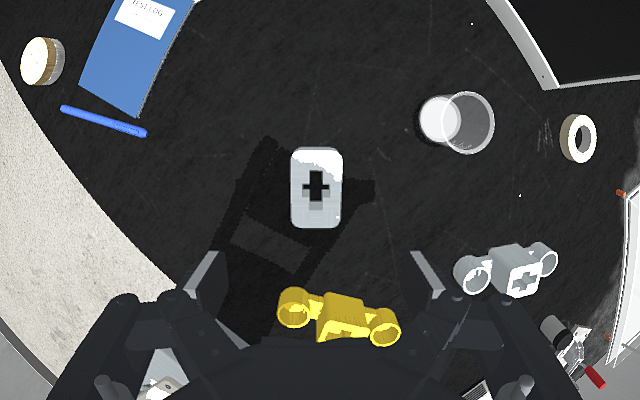

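The spacer is square to the tool, outline centre (317,188), edges upright. The rotor is at (510,270), well clear.

Run:
```python
from h import *
import pickle
i=pickle.load(open('w2.pkl','rb'));im=cv2.imread('pics/w2.png');g=cv2.cvtColor(im,cv2.COLOR_BGR2GRAY)
print(rect(i,box(g>90,280,355,140,235),.03))
print('rotor',onz(i,522,279,.056,True),'arm dir pts',onz(i,474,273,.034,True),onz(i,545,262,.034,True))
```

```text
(array([0.50268451, 0.18141763]), 79.69560241699219, 49.35145950317383, np.float32(46.487133))
rotor [ 0.61386239 -0.05637263  0.056     ] arm dir pts [ 0.57170564 -0.01520087  0.034     ] [ 0.65880714 -0.08874747  0.034     ]
```

```bash
python3 -m jog '[[1,[0,-0.2,-4],-1],[1,[0,-0.2,-8],-1],[1,[0,-0.2,-12],-1],[1,[0,-0.2,-14],-1],[1,[0,-0.2,-15.5],-1],[1,[0,-0.2,-16.6],-1],[1,[0,-0.2,-16.6],-1],[0,[0,-0.2,-16.6],-1],[0,[0,-0.2,-16.6],-1],[0,[0,-0.2,-16.6],-1],[0,[0,-0.2,-16.6],-1],[0,[0,-0.2,-16.6],-1]]' 60
python3 -m jog '[[0,[0,0,0],0],[0,[0,0,0],0],[0,[0,0,0],0]]'
```

```text
time: 3.92
eef_pos: [0.5029, 0.1798, 0.0289]
tool_rot: [0.0, 0.919, 0.393, 0.001]
ft_force: [-1.0, 0.1, 4.9]
gripper_width: 0.0469
finger_force: 62.6
time: 4.17
eef_pos: [0.503, 0.1798, 0.0289]
tool_rot: [0.0, 0.919, 0.393, 0.001]
ft_force: [-1.3, 0.1, 4.7]
gripper_width: 0.0468
finger_force: 62.5
```

```bash
python3 -m jog '[[0,[0,0,1],0],[0,[0,0,3],0],[0,[0,0,7],0],[0,[0,0,11],0],[0,[0,0,15],0],[0,[0,0,19],0],[0,[0,-2,22],0],[0,[0,-6,22],0],[0,[-1,-10,22],0],[0,[-1,-14,22],0],[0,[-2,-18,22],0],[0,[-2,-22,22],0]]'
python3 -m jog '[[0,[0,-4,0],0],[0,[-1,-8,0],0],[0,[-1,-12,0],0],[0,[-2,-16,0],0],[0,[-3,-20,0],0],[0,[-4,-24,0],0],[0,[-5,-28,0],0],[0,[-5,-32,0],0],[0,[-5,-32,0],0],[0,[-5,-32,0],0],[0,[-5,-32,0],0]]'
python3 look.py w3
python3 - <<'E'
from h import *
import pickle
i=pickle.load(open('w3.pkl','rb'));print(proj(i,(.465,-.331,.114),True))
E
```

```text
time: 5.17
eef_pos: [0.4797, -0.0421, 0.2482]
tool_rot: [-0.0, 0.919, 0.394, -0.0]
ft_force: [0.2, 0.4, -3.3]
gripper_width: 0.0469
finger_force: 63.1
time: 6.08
eef_pos: [0.4313, -0.3602, 0.2476]
tool_rot: [-0.0, 0.92, 0.393, -0.0]
ft_force: [0.3, 0.5, -2.5]
gripper_width: 0.0466
finger_force: 63.2
finger ang -43.6792263034625 [ 0.43158522 -0.35957165  0.24749607] [-7.15934092e-01  3.38344113e-01  1.77592074e+00  2.89914679e-04
  1.02822225e+00  4.62624156e-02] 6.1333
(np.float64(318.95323577311177), np.float64(145.74757050648412))
```

View pics/w3.png

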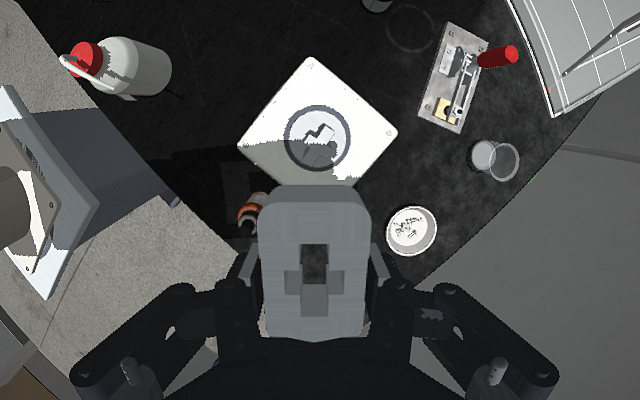

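The held spacer is well seated, its bore at (315,280). The spindle and shoulder are at (319,138), partly shadowed, so I'll enlarge that.

Run:
```python
from h import *
import pickle
im=cv2.imread('pics/w3.png')
a=cv2.resize(im[95:180,275:360],(600,600),interpolation=cv2.INTER_CUBIC)
a=(255*(a/255.)**.6).astype(np.uint8)
cv2.imwrite('pics/w3c.png',a)
```

```text
(no output)
```

View pics/w3c.png

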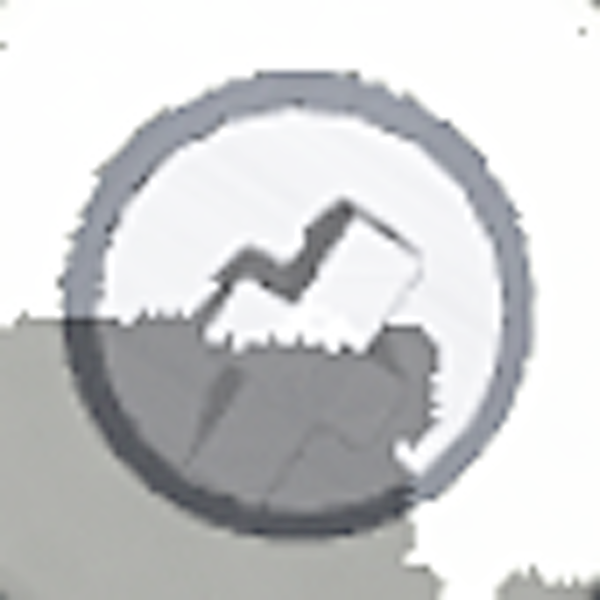

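The long teeth end at crop corners (347,205)-(422,258) and (190,465)-(268,508), so they run lower-left to upper-right. The shoulder ring is centred near (300,305) in the crop.

Run:
```python
from h import *
import pickle
i=pickle.load(open('w3.pkl','rb'))
f=lambda u,v,z:onz(i,275+u*85/600,95+v*85/600,z,True)[:2]
P=[f(*c,.114) for c in((347,205),(422,258),(190,465),(268,508))]
a=(P[0]+P[1])/2;b=(P[2]+P[3])/2
print('tip',(a+b)/2,'len',np.linalg.norm(a-b),'ang',np.degrees(np.arctan2(*(a-b)[::-1])),'w',np.linalg.norm(P[0]-P[1]),np.linalg.norm(P[2]-P[3]))
w=[np.degrees(np.arctan2(*(p)[::-1])) for p in (P[1]-P[0],P[3]-P[2])];print(w)
im=cv2.imread('pics/w3.png');g=cv2.cvtColor(im,cv2.COLOR_BGR2GRAY)
# shoulder outer ring, top rim z .048 : inner light disc edges left/right/top/bottom (crop px)
E_=[f(*c,.048) for c in((105,290),(505,300),(300,108))];print('should pts',E_)
for z in(.048,):
  (x,y,),r=cv2.minEnclosingCircle(np.array(E_,np.float32)); 
  A=np.array([[2*p[0],2*p[1],1] for p in E_]);s=np.linalg.solve(A,[p@p for p in E_]);print('circ',s[:2],np.sqrt(s[2]+s[:2]@s[:2]))
# spacer bore in hand, TCP-frame
s_tcp=np.array([.43158522,-.35957165,.24749607])
print(i['pose'][:3,3]-s_tcp)
z=.2475-.0289+.03
d=np.array([np.cos(np.radians(46.3)),np.sin(np.radians(46.3))]);n=np.array([-d[1],d[0]])
for nm,c in dict(boretop=(315,245),borebot=(315,315),boreL=(285,288),boreR=(345,288),outtop=(315,185),outbot=(315,338),oL=(259,260),oR=(371,260)).items():
    p=onz(i,*c,z,True)[:2]-s_tcp[:2];print(nm,(p@d*1000).round(1),(p@n*1000).round(1))
```

```text
tip [ 0.46453068 -0.33078806] len 0.03537521752050968 ang 15.278913413236543 w 0.01072527384301903 0.010598553046293464
[np.float64(-78.83958661622435), np.float64(-73.18695593241509)]
should pts [array([ 0.44578721, -0.30893118]), array([ 0.48735538, -0.35065708]), array([ 0.48495092, -0.30942649])]
circ [ 0.46508968 -0.33127015] 0.029523119795316542
[0.05093888 0.05275805 0.1224364 ]
boretop 16.9 -0.7
borebot -21.1 -0.7
boreL -5.3 13.1
boreR -5.4 -14.6
outtop 43.4 -0.7
outbot -36.5 -0.8
oL 9.3 24.2
oR 9.2 -25.7
```

Run:
```python
import cv2
g=cv2.cvtColor(cv2.imread('pics/w3.png'),cv2.COLOR_BGR2GRAY)
print('col315',[(r,int(g[r,310:321].mean())) for r in range(180,346,2)])
print('col274',[(r,int(g[r,290:298].mean())) for r in range(250,335,2)])
print('row285',[(c,int(g[285:291,c].mean())) for c in range(276,356,2)])
print('row222',[(c,int(g[218:226,c].mean())) for c in list(range(252,268))+list(range(362,378))])
```

```text
col315 [(180, 138), (182, 138), (184, 127), (186, 95), (188, 96), (190, 96), (192, 96), (194, 96), (196, 96), (198, 96), (200, 95), (202, 116), (204, 120), (206, 119), (208, 118), (210, 120), (212, 122), (214, 120), (216, 122), (218, 123), (220, 123), (222, 120), (224, 122), (226, 120), (228, 121), (230, 123), (232, 121), (234, 121), (236, 121), (238, 120), (240, 119), (242, 124), (244, 48), (246, 34), (248, 35), (250, 39), (252, 42), (254, 44), (256, 45), (258, 45), (260, 48), (262, 49), (264, 51), (266, 48), (268, 45), (270, 40), (272, 39), (274, 34), (276, 38), (278, 46), (280, 52), (282, 49), (284, 85), (286, 96), (288, 94), (290, 95), (292, 95), (294, 95), (296, 95), (298, 95), (300, 94), (302, 94), (304, 95), (306, 94), (308, 94), (310, 95), (312, 94), (314, 94), (316, 102), (318, 119), (320, 115), (322, 117), (324, 118), (326, 118), (328, 122), (330, 117), (332, 119), (334, 118), (336, 119), (338, 117), (340, 122), (342, 44), (344, 22)]
col274 [(250, 122), (252, 120), (254, 123), (256, 123), (258, 121), (260, 121), (262, 120), (264, 119), (266, 120), (268, 120), (270, 107), (2
[... 508 characters left out ...]
, 95), (300, 92), (302, 89), (304, 96), (306, 95), (308, 95), (310, 95), (312, 95), (314, 95), (316, 95), (318, 95), (320, 95), (322, 95), (324, 96), (326, 87), (328, 92), (330, 95), (332, 95), (334, 95), (336, 95), (338, 95), (340, 95), (342, 90), (344, 114), (346, 121), (348, 121), (350, 121), (352, 121), (354, 121)]
row222 [(252, 43), (253, 53), (254, 85), (255, 81), (256, 47), (257, 114), (258, 123), (259, 121), (260, 120), (261, 120), (262, 119), (263, 120), (264, 121), (265, 121), (266, 121), (267, 121), (362, 119), (363, 118), (364, 118), (365, 119), (366, 119), (367, 120), (368, 121), (369, 124), (370, 112), (371, 81), (372, 36), (373, 41), (374, 41), (375, 42), (376, 40), (377, 37)]
```

Run:
```python
from h import *
import pickle
i=pickle.load(open('w3.pkl','rb'));t=np.array([.43158522,-.35957165])
d=np.array([np.cos(np.radians(46.3)),np.sin(np.radians(46.3))]);n=np.array([-d[1],d[0]])
for z in (.2475,.2495,.2515):
    r=lambda v:(onz(i,314.5,v,z,True)[:2]-t)@d*1000
    c=lambda u:(onz(i,u,282,z,True)[:2]-t)@n*1000
    print(z,'len',r(201)-r(341),'mid',(r(201)+r(341))/2,'bore',r(243)-r(316.5),(r(243)+r(316.5))/2,'slot',r(270)-r(295),(r(270)+r(295))/2,'across',c(284.5)-c(344),(c(284.5)+c(344))/2,'outer',c(257)-c(370.5),(c(257)+c(370.5))/2)
```

```text
0.2475 len 76.04093378404855 mid -1.6902517781338524 bore 40.27109081470021 -2.821570774512818 slot 13.726507869564305 -3.0294327097289284 across 27.450951125872585 -0.39523691091178303 outer 52.84992100184584 -0.15880337693233493
0.2495 len 74.79876439886394 mid -0.4646722956782803 bore 39.61324097476968 -1.57751059025302 slot 13.502278010821449 -1.7819769894147708 across 27.002525134950368 -0.39494763050893944 outer 51.98658923287583 -0.16237636495423224
0.2515 len 73.55659501367946 mid 0.760907186777267 bore 38.95539113483908 -0.3334504059932222 slot 13.278048152078712 -0.5345212691005932 across 26.554099144028314 -0.39465835010609585 outer 51.123257463905794 -0.16594935297612778
```

```bash
python3 -m jog '[[0,[1.5,1.3,0],-7],[0,[3.4,2.9,0],-14],[0,[3.4,2.9,0],-21],[0,[3.4,2.9,-2],-28],[0,[3.4,2.9,-5],-31],[0,[3.4,2.9,-8],-31],[0,[3.4,2.9,-9.7],-31],[0,[3.4,2.9,-9.7],-31],[0,[3.4,2.9,-9.7],-31]]'
python3 look.py w4
python3 - <<'E'
from h import *
import pickle
i=pickle.load(open('w4.pkl','rb'))
a=cv2.imread('pics/w4.png')[180:360,220:410];b=imaging.snapshot('side')[215:320,255:365];c=imaging.snapshot('scene')[200:305,295:405]
im=np.hstack([cv2.resize(a,(420,400),interpolation=2),np.vstack([cv2.resize(x,(209,200),interpolation=2) for x in(b,c)])])
cv2.imwrite('pics/w4c.png',im)
E
```

```text
time: 6.88
eef_pos: [0.4659, -0.3301, 0.1501]
tool_rot: [-0.001, 0.991, 0.134, -0.001]
ft_force: [-0.4, 0.1, -2.5]
gripper_width: 0.0469
finger_force: 63.1
finger ang -74.6088825271728 [ 0.46668436 -0.33090461  0.15123299] [-6.37598058e-01  4.83385279e-01  1.81623207e+00  5.18651836e-05
  8.41432105e-01  6.64538041e-01] 6.9333
```

View pics/w4c.png

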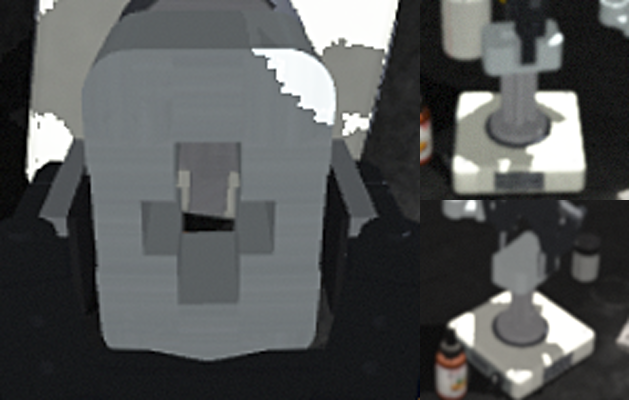

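The spindle tooth shows through the bore (crop cols 189-230, end edge near row 215), roughly centred, with a slight tilt to check in numbers.

Run:
```python
import cv2
g=cv2.cvtColor(cv2.imread('pics/w4.png'),cv2.COLOR_BGR2GRAY)
print('    ',*range(298,332))
for r in range(242,290,1 ): print(r,*g[r,298:332])
```

```text
298 299 300 301 302 303 304 305 306 307 308 309 310 311 312 313 314 315 316 317 318 319 320 321 322 323 324 325 326 327 328 329 330 331
242 121 121 121 120 120 122 121 121 121 120 120 121 120 120 122 120 121 120 121 120 122 120 120 120 121 120 120 121 121 121 120 120 121 123
243 121 118 114 115 117 116 118 117 117 118 118 118 118 120 117 117 117 116 118 118 117 118 117 117 117 116 117 118 117 115 114 120 122 123
244 117 103 90 95 102 99 101 100 100 105 101 102 102 101 97 99 100 102 103 104 102 101 100 100 101 102 103 104 99 86 88 114 121 124
245 111 92 82 85 97 96 96 97 99 100 99 98 97 94 93 94 95 97 98 101 100 96 94 94 98 98 100 100 93 81 82 114 122 124
246 111 94 80 86 97 97 95 97 99 99 99 99 98 98 96 95 97 99 99 98 100 98 97 95 97 99 99 102 96 83 83 111 121 123
247 111 95 84 90 99 96 96 98 99 100 100 96 97 96 95 95 96 98 99 99 99 97 97 97 96 99 99 99 94 84 82 111 118 121
248 110 95 84 93 99 97 95 98 98 100 98 97 97 98 95 94 97 98 100 101 99 98 99 99 97 100 98 101 97 86 82 110 120 120
249 110 93 82 94 99 97 97 99 99 98 98 98 98 96 95 94 98 99 97 100 99 100 97 98 99 101 101 103 97 8
[... 3979 characters left out ...]
 9 3 9 7 7 3 10 7 7 12 28 27 25 24 27 26 24 51 76 91 95 94 94 95
284 96 95 97 88 75 68 58 54 51 51 52 66 79 78 77 76 77 80 82 81 82 81 83 81 82 81 79 90 89 90 97 96 96 95
285 95 94 93 85 86 92 95 95 93 93 92 94 96 95 95 94 95 96 96 95 95 96 95 95 96 96 94 95 87 87 94 95 94 96
286 95 95 93 83 89 95 98 97 98 97 98 98 95 97 97 97 96 96 97 95 94 96 97 96 95 95 96 94 87 86 93 95 95 95
287 95 95 93 83 89 95 96 95 95 95 96 94 96 95 95 94 94 95 96 95 94 95 94 96 94 96 96 93 86 86 92 97 96 95
288 96 95 91 84 90 95 94 95 93 95 95 95 95 94 94 94 95 95 95 95 95 95 95 94 94 95 97 95 86 86 92 95 96 95
289 96 94 92 84 91 95 95 95 96 93 95 95 94 94 94 96 95 95 95 94 94 96 95 96 95 94 93 96 88 85 92 96 94 94
```

Run:
```python
from h import *
import pickle
np.set_printoptions(precision=1,suppress=True)
i=pickle.load(open('w4.pkl','rb'));T=np.array([.46668436,-.33090461])
a=np.radians(15.4);R=np.array([[np.cos(a),np.sin(a)],[-np.sin(a),np.cos(a)]])
print('cam',R@(i['pose'][:2,3]-T)*1000, 'seat est', R@(np.array([.4648,-.331])-T)*1000)
for nm,c,zs in [('bore top +d',(314,243.5),(.1522,)),('bore top -d',(314,318),(.1522,)),('bore bot -d',(314,284),(.1222,)),('bot L',(302,280),(.1222,)),('bot R',(326.3,280),(.1222,)),
  ('toothL',(306,274),(.114,.048)),('toothL up',(306,258),(.114,.048)),('toothR',(322.3,274),(.114,.048)),('toothR up',(323.5,259),(.114,.048)),('edge L',(302,275.7),(.114,.048,.038,0)),('edge mid',(314,276.8),(.114,.048,.038,0)),('edge R',(325,278.3),(.114,.048,.038,0))]:
    print(nm,*[R@(onz(i,*c,z,True)[:2]-T)*1000 for z in zs])
g=cv2.cvtColor(cv2.imread('pics/w4.png'),cv2.COLOR_BGR2GRAY)
print([(r,int(g[r,310:319].mean())) for r in list(range(196,208))+list(range(312,322))+list(range(330,346))])
```

```text
cam [73.5  1.3] seat est [-1.8  0.4]
bore top +d [18.   1.4]
bore top -d [-22.2   1.4]
bore bot -d [-21.3   1.5]
bot L [-18.6   8.2]
bot R [-18.6  -5.5]
toothL [-19.5   6.2] [-58.2   8.2]
toothL up [-8.8  6.1] [-43.1   8. ]
toothR [-19.5  -3.4] [-58.2  -5.4]
toothR up [-9.4 -4. ] [-44.   -6.2]
edge L [-20.7   8.5] [-59.9  11.6] [-65.8  12. ] [-88.4  13.8]
edge mid [-21.4   1.5] [-60.9   1.6] [-66.9   1.6] [-89.7   1.6]
edge R [-22.4  -5. ] [-62.4  -7.7] [-68.5  -8.1] [-91.5  -9.6]
[(196, 95), (197, 95), (198, 95), (199, 95), (200, 94), (201, 95), (202, 115), (203, 119), (204, 119), (205, 118), (206, 117), (207, 117), (312, 93), (313, 94), (314, 93), (315, 91), (316, 100), (317, 114), (318, 118), (319, 115), (320, 114), (321, 115), (330, 116), (331, 117), (332, 118), (333, 116), (334, 118), (335, 119), (336, 118), (337, 118), (338, 116), (339, 117), (340, 121), (341, 114), (342, 47), (343, 15), (344, 22), (345, 22)]
```

Through the bore, the tooth and bore centres agree to about 0.3 mm, and the tilted dark edge is the housing edge. I'll lower gently.

```bash
python3 -m jog '[[0,[0,0,-0.4],-1],[0,[0,0,-0.7],-1],[0,[0,0,-0.9],-1],[0,[0,0,-1.1],-1],[0,[0,0,-1.3],-1],[0,[0,0,-1.3],-1]]'
```

```text
time: 7.53
eef_pos: [0.4658, -0.3315, 0.1368]
tool_rot: [-0.0, 0.992, 0.124, -0.0]
ft_force: [-0.5, -0.5, -2.5]
gripper_width: 0.0469
finger_force: 63.3
```

```bash
python3 -m jog '[[0,[0,0,-0.8],0],[0,[0,0,-1.6],0],[0,[0,0,-2.4],0],[0,[0,0,-2.4],0]]'; python3 -m jog '[[0,[0,0,-0.8],0],[0,[0,0,-1.6],0],[0,[0,0,-2.4],0],[0,[0,0,-2.9],0],[0,[0,0,-3.1],0],[0,[0,0,-3.1],0]]'
```

```text
time: 7.87
eef_pos: [0.4651, -0.331, 0.1112]
tool_rot: [-0.001, 0.992, 0.125, -0.001]
ft_force: [0.1, 0.1, -2.5]
gripper_width: 0.0468
finger_force: 63.2
time: 8.37
eef_pos: [0.4658, -0.3314, 0.0816]
tool_rot: [-0.0, 0.992, 0.125, -0.0]
ft_force: [1.0, 0.2, -2.8]
gripper_width: 0.0467
finger_force: 63.2
```

```bash
python3 -m jog '[[0,[0,0,-0.2],0],[0,[0,0,-0.4],0],[0,[0,0,-0.5],0],[0,[0,0,-0.5],0]]'
```

```text
time: 8.7
eef_pos: [0.4661, -0.3316, 0.0773]
tool_rot: [0.0, 0.992, 0.125, 0.0]
ft_force: [-0.1, 0.2, -2.8]
gripper_width: 0.0468
finger_force: 63.3
```

```bash
python3 -m jog '[[1,[0,0,0],0],[1,[0,0,0],0],[1,[0,0,0],0],[1,[0,0,0],0],[1,[0,0,0],0],[1,[0,0,2],0],[1,[0,0,6],0],[1,[0,0,10],0],[1,[0,0,14],0],[1,[2,4,15],-7],[1,[4,8,15],-14],[1,[6,12,15],-21]]'
python3 -m jog '[[1,[2,4,0],-7],[1,[4,8,0],-14],[1,[6,12,0],-21],[1,[9,15,0],-28],[1,[9,15,0],-33],[1,[9,15,0],-33],[1,[9,15,0],-33]]'
python3 look.py w5
python3 - <<'E'
from h import *
import pickle
i=pickle.load(open('w5.pkl','rb'));print(proj(i,(.615,-.059,.056),True),proj(i,(.465,-.331,.078),True))
im=cv2.imread('pics/w5.png');cv2.imwrite('pics/w5.png',im)
E
```

```text
time: 9.7
eef_pos: [0.5188, -0.228, 0.2292]
tool_rot: [0.001, 0.999, -0.052, 0.002]
ft_force: [1.5, -0.2, 0.0]
gripper_width: 0.0856
finger_force: 0.0
time: 10.28
eef_pos: [0.6081, -0.0774, 0.227]
tool_rot: [0.0, 0.945, -0.328, -0.0]
ft_force: [-1.0, -0.1, -0.6]
gripper_width: 0.0855
finger_force: 0.0
finger ang -128.3947373055382 [ 0.60738729 -0.07824344  0.22691414] [-1.47398796e-01  4.35484705e-01  1.67864681e+00 -3.79506387e-04
  1.02836977e+00  2.09370817e+00] 10.3333
(np.float64(295.56665355353744), np.float64(191.62928203656645)) (np.float64(566.8543629468202), np.float64(155.2571609692385))
```

View pics/w5.png

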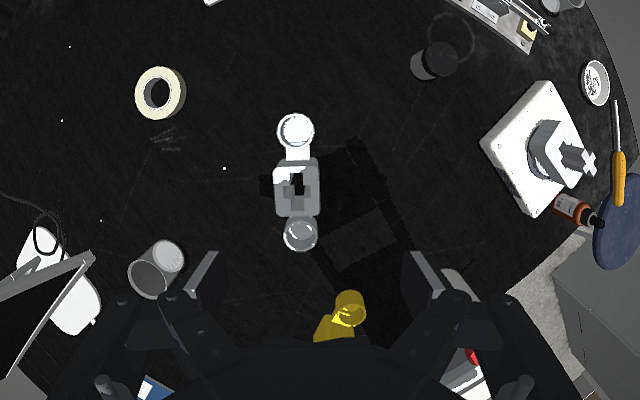

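The spacer sits low on the shoulder at (555,150). The rotor hub is at (297,187), cups at (295,130) and (300,233), and the yellow look-alike is below at (340,320).

Run:
```python
from h import *
import pickle
i=pickle.load(open('w5.pkl','rb'));g=cv2.cvtColor(cv2.imread('pics/w5.png'),cv2.COLOR_BGR2GRAY)
f=lambda u,v,z:onz(i,u,v,z,True)[:2]
for z in(.034,.04):
    a,b=f(295,130,z),f(300,232,z);print('cups',z,a,b,'mid',(a+b)/2,'len',np.linalg.norm(a-b),'ang',np.degrees(np.arctan2(*(a-b)[::-1])))
print('col',[(r,int(g[r,284:288].mean())) for r in range(140,225)])
print('row207',[(c,int(g[205:210,c].mean())) for c in range(268,326)])
print('row175',[(c,int(g[170:175,c].mean())) for c in range(268,326)])
print('colmid',[(r,int(g[r,296:300].mean())) for r in range(160,220)])
```

```text
cups 0.034 [ 0.66182717 -0.09464585] [ 0.57258949 -0.02887608] mid [ 0.61720833 -0.06176096] len 0.11085588354962499 ang -36.39088127100247
cups 0.04 [ 0.66190671 -0.09516817] [ 0.57436698 -0.03064982] mid [ 0.61813684 -0.06290899] len 0.10874659205177266 ang -36.39088127100248
col [(140, 123), (141, 90), (142, 118), (143, 165), (144, 216), (145, 253), (146, 235), (147, 176), (148, 162), (149, 158), (150, 153), (151, 150), (152, 148), (153, 143), (154, 135), (155, 132), (156, 134), (157, 141), (158, 159), (159, 182), (160, 162), (161, 103), (162, 111), (163, 113), (164, 111), (165, 101), (166, 140), (167, 254), (168, 255), (169, 255), (170, 254), (171, 254), (172, 254), (173, 254), (174, 254), (175, 254), (176, 254), (177, 254), (178, 255), (179, 255), (180, 145), (181, 134), (182, 131), (183, 133), (184, 136), (185, 133), (186, 91), (187, 94), (188, 95), (189, 97), (190, 99), (191, 100), (192, 101), (193, 102), (194, 103), (195, 104), (196, 103), (197, 103), (198, 114), (199, 127), (200, 135), (201, 133), (202, 133), (203, 133), (204, 133), (205, 133), (206, 133), (207, 134), (208, 
[... 1561 characters left out ...]

colmid [(160, 163), (161, 101), (162, 111), (163, 113), (164, 110), (165, 94), (166, 209), (167, 255), (168, 255), (169, 255), (170, 255), (171, 255), (172, 233), (173, 0), (174, 6), (175, 13), (176, 12), (177, 13), (178, 14), (179, 16), (180, 16), (181, 14), (182, 17), (183, 16), (184, 15), (185, 13), (186, 13), (187, 13), (188, 11), (189, 12), (190, 11), (191, 14), (192, 10), (193, 9), (194, 4), (195, 57), (196, 118), (197, 108), (198, 107), (199, 107), (200, 107), (201, 107), (202, 106), (203, 107), (204, 107), (205, 107), (206, 106), (207, 108), (208, 106), (209, 105), (210, 114), (211, 129), (212, 134), (213, 133), (214, 134), (215, 128), (216, 115), (217, 104), (218, 104), (219, 104)]
```

Run:
```python
from h import *
import pickle
i=pickle.load(open('w5.pkl','rb'))
f=lambda u,v,z=.056:onz(i,u,v,z,True)[:2]
an=lambda p,q:np.degrees(np.arctan2(*(p-q)[::-1]))
a,b=f(297.3,172.5),f(297.8,210.3);print('bore',(a+b)/2,np.linalg.norm(a-b))
a,b=f(297,166),f(297.5,215.5);print('hub',(a+b)/2,np.linalg.norm(a-b))
print('edge angs',an(f(272.7,172.5),f(275.4,207)),an(f(318.2,172.5),f(319,207)))
l,r=f(274,190),f(318.6,190);print('w',np.linalg.norm(l-r),(l+r)/2)
```

```text
bore [ 0.61373214 -0.06046366] 0.03848731770277558
hub [ 0.61426372 -0.06049895] 0.050399641959645795
edge angs -35.960169783819545 -36.85533490656241
w 0.043897157915961736 [ 0.615902   -0.06055445]
```

```bash
python3 -m jog '[[1,[0.7,1.8,0],2],[1,[0.7,1.8,-4],2],[1,[0.7,1.8,-8],2],[1,[0.7,1.8,-12],2],[1,[0.7,1.8,-15],2],[1,[0.7,1.8,-17],2],[1,[0.7,1.8,-17.5],2],[1,[0.7,1.8,-17.5],2],[0,[0.7,1.8,-17.5],2],[0,[0.7,1.8,-17.5],2],[0,[0.7,1.8,-17.5],2],[0,[0.7,1.8,-17.5],2]]' 60
python3 -m jog '[[0,[0,0,0],0],[0,[0,0,0],0],[0,[0,0,0],0],[0,[0,0,0],0]]'
```

```text
time: 11.33
eef_pos: [0.616, -0.0606, 0.0542]
tool_rot: [-0.0, 0.95, -0.314, 0.001]
ft_force: [1.2, -1.5, 5.7]
gripper_width: 0.0426
finger_force: 62.9
time: 11.67
eef_pos: [0.616, -0.0606, 0.0542]
tool_rot: [-0.0, 0.95, -0.314, 0.001]
ft_force: [-1.9, -2.3, 6.7]
gripper_width: 0.0432
finger_force: 63.0
```

```bash
python3 -m jog '[[0,[0,0,1],0],[0,[0,0,4],0],[0,[0,0,8],0],[0,[0,0,12],0],[0,[0,0,16],0],[0,[0,0,19],0],[0,[-2,-3,19],7],[0,[-4,-6.5,19],14],[0,[-6,-10,19],21],[0,[-8,-13.5,19],28],[0,[-10,-17,19],35],[0,[-12,-20.5,19],42]]'
python3 -m jog '[[0,[-2,-3.5,0],7],[0,[-3,-6.5,0],9],[0,[-3,-6.5,0],9],[0,[-3,-6.5,0],9],[0,[-3,-6.5,0],9]]'
python3 look.py w6
python3 - <<'E'
import cv2
g=cv2.cvtColor(cv2.imread('pics/w6.png'),cv2.COLOR_BGR2GRAY)
print('colmid',[(r,int(g[r,311:319].mean())) for r in range(190,350)])
for rr in (260,275,285,300,310): print('row',rr,[(c,int(g[rr-1:rr+2,c].mean())) for c in range(258,378,1)] if rr in(260,) else [(c,int(g[rr-1:rr+2,c].mean())) for c in range(276,356,2)])
E
```

```text
time: 12.67
eef_pos: [0.4969, -0.2602, 0.243]
tool_rot: [0.0, 0.999, 0.038, 0.0]
ft_force: [0.9, -0.2, -3.5]
gripper_width: 0.0431
finger_force: 62.7
time: 13.08
eef_pos: [0.4681, -0.3239, 0.2426]
tool_rot: [-0.0, 0.994, 0.113, 0.0]
ft_force: [0.3, 0.2, -3.5]
gripper_width: 0.043
finger_force: 62.9
finger ang -76.99739925824883 [ 0.46845115 -0.3234031   0.24244495] [-6.25332286e-01  3.55157085e-01  1.76400818e+00  4.64476269e-04
  1.02277760e+00  7.18283786e-01] 13.1333
colmid [(190, 151), (191, 152), (192, 152), (193, 151), (194, 151), (195, 152), (196, 152), (197, 154), (198, 153), (199, 153), (200, 153), (201, 154), (202, 149), (203, 127), (204, 121), (205, 123), (206, 122), (207, 123), (208, 123), (209, 123), (210, 123), (211, 123), (212, 123), (213, 123), (214, 122), (215, 122), (216, 122), (217, 122), (218, 123), (219, 123), (220, 123), (221, 122), (222, 122), (223, 122), (224, 122), (225, 122), (226, 122), (227, 122), (228, 122), (229, 121), (230, 120), (231, 124), (232, 135), (233, 155), (234, 153), (235, 152), (236, 152), (237, 152), (238, 152), (239, 152), (240, 152), (241,
[... 3975 characters left out ...]
, 120), (322, 120), (324, 121), (326, 111), (328, 130), (330, 149), (332, 148), (334, 149), (336, 151), (338, 153), (340, 150), (342, 150), (344, 150), (346, 149), (348, 152), (350, 151), (352, 149), (354, 149)]
row 310 [(276, 151), (278, 151), (280, 150), (282, 152), (284, 155), (286, 152), (288, 150), (290, 150), (292, 148), (294, 150), (296, 147), (298, 146), (300, 119), (302, 119), (304, 120), (306, 120), (308, 121), (310, 119), (312, 120), (314, 119), (316, 120), (318, 122), (320, 119), (322, 119), (324, 120), (326, 115), (328, 134), (330, 149), (332, 148), (334, 148), (336, 151), (338, 151), (340, 153), (342, 153), (344, 149), (346, 151), (348, 151), (350, 153), (352, 155), (354, 151)]
```

The rotor's bore sits in the hand at the same pixels as the spacer's did (rows 244-317), so the same TCP spot should fit.

```bash
python3 -m jog '[[0,[-0.2,-0.8,-2],1.5],[0,[-0.2,-0.8,-4],1.5],[0,[-0.2,-0.8,-6],1.5],[0,[-0.2,-0.8,-6.7],1.5],[0,[-0.2,-0.8,-6.7],1.5],[0,[-0.2,-0.8,-6.7],1.5],[0,[-0.2,-0.8,-6.7],1.5],[0,[-0.2,-0.8,-6.7],1.5]]'
```

```text
time: 13.8
eef_pos: [0.4673, -0.3325, 0.1766]
tool_rot: [0.001, 0.992, 0.126, 0.001]
ft_force: [0.6, -0.5, -3.5]
gripper_width: 0.0429
finger_force: 62.8
```

```bash
python3 -m jog '[[0,[-0.1,0.1,0],0],[0,[-0.1,0.1,-0.4],0],[0,[-0.1,0.1,-0.6],0],[0,[-0.1,0.1,-0.8],0],[0,[-0.1,0.1,-1.0],0],[0,[-0.1,0.1,-1.2],0],[0,[-0.1,0.1,-1.4],0],[0,[-0.1,0.1,-1.4],0]]'
```

```text
time: 14.47
eef_pos: [0.4652, -0.3312, 0.1606]
tool_rot: [-0.0, 0.992, 0.126, -0.0]
ft_force: [0.1, -0.9, -3.5]
gripper_width: 0.043
finger_force: 63.0
```

```bash
python3 -m jog '[[0,[0,0,-0.6],0],[0,[0,0,-1.2],0],[0,[0,0,-1.8],0],[0,[0,0,-2.2],0],[0,[0,0,-2.4],0],[0,[0,0,-2.4],0]]'; python3 -m jog '[[0,[0,0,-0.2],0],[0,[0,0,-0.3],0],[0,[0,0,-0.3],0],[0,[0,0,-0.3],0]]'
```

```text
time: 14.97
eef_pos: [0.4651, -0.3311, 0.1364]
tool_rot: [-0.0, 0.992, 0.126, -0.0]
ft_force: [-0.2, -0.4, -4.0]
gripper_width: 0.0425
finger_force: 63.0
time: 15.3
eef_pos: [0.4655, -0.3313, 0.1344]
tool_rot: [0.0, 0.992, 0.126, 0.0]
ft_force: [0.4, -0.4, -4.0]
gripper_width: 0.043
finger_force: 63.0
```

```bash
python3 -m jog '[[0,[0,0,-0.1],0],[0,[0,0,-0.2],0],[0,[0,0,-0.2],0],[1,[0,0,-0.2],0],[1,[0,0,-0.2],0],[1,[0,0,-0.2],0],[1,[0,0,-0.2],0],[1,[0,0,-0.2],0],[1,[0,0,-0.2],0],[1,[0,0,3],0],[1,[0,0,7],0],[1,[0,0,11],0]]'
python3 -m jog '[[1,[-6,4,4],0],[1,[-6,4,4],0],[1,[-6,8,4],0],[1,[-6,12,4],0],[1,[-6,16,4],0],[1,[-6,16,4],0]]'
python3 - <<'E'
from h import *
A=imaging.snapshot('side');B=imaging.snapshot('scene')
im=np.hstack([cv2.resize(A[180:340,220:380],(400,400),interpolation=2),cv2.resize(B[180:320,270:410],(400,400),interpolation=2)])
cv2.imwrite('pics/end.png',im)
E
```

```text
time: 16.3
eef_pos: [0.4647, -0.3307, 0.2445]
tool_rot: [-0.001, 0.992, 0.126, -0.001]
ft_force: [1.4, -0.7, -0.1]
gripper_width: 0.0852
finger_force: 0.0
time: 16.8
eef_pos: [0.4041, -0.1662, 0.2842]
tool_rot: [-0.001, 0.992, 0.128, -0.0]
ft_force: [-0.3, -0.5, -0.7]
gripper_width: 0.0851
finger_force: 0.0
```

View pics/end.png

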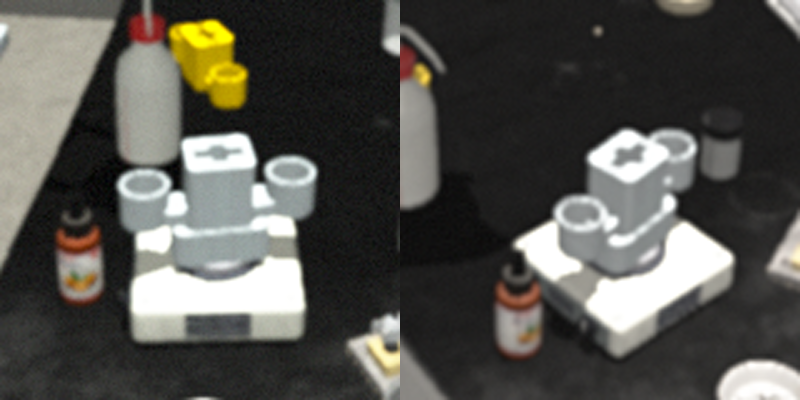

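The rotor's hub top is at crop left (218,150), upright and flush on the spacer, and all bottles still stand. A quick height check, then hand in.

Run:
```python
from h import *
i=imaging.camera_info('side')
print([np.round(proj(i,(.465,-.331,z))) for z in(.134,.144)],'seen ~(307,240)')
print(sign_off())
```

```text
[array([307., 240.]), array([307., 236.])] seen ~(307,240)
the job is handed in; nothing more can be done
None
```

The spacer is on the spindle's shoulder and the rotor is on top of it, both upright and released. The job was handed in at about 17 s with no judge's result shown; the last picture put the rotor's hub at its fully-home height, with the bottles in view and the lens can standing; the beaker was out of that view.

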